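# Find the loaded objective case by its weight

## Robot

A 7-joint arm with a two-finger parallel gripper is mounted at the origin on the work surface. World frame = base frame: x ahead of the robot, y to its left, z up, the work surface at z = 0. Lengths are in m, angles in rad, forces in N, time in s.
With the tool pointing down it reaches from about 0.35 to 0.9 m from the base axis. Payload 8.1 kg.
Tool frame: the origin (TCP) lies at the centre of the arm's flange, where the gripper is bolted on; the fingertips stand 178 mm ahead of it and the grasp point (between the pads) lies 159 mm ahead of it; z points along the fingers, y is the line along which they close (so a half turn about z gives the same grasp; the last joint's range is limited). The gripper opens to 92 mm and grips with 3 to 60 N. Pads are 19 mm wide; open, the fingers measure 130 mm over their backs; the gripper's body (75 mm by 190 mm) begins 47 mm behind the grasp point.
Start: joints at [-1.366, 0.434, 0.025, 1.573, -0.012, 1.134, -0.075], TCP at [0.189, 0.596, 0.405] pointing down, gripper open.
Joint ranges: [-2.62, 2.62], [-0.44, 2.09], [-1.27, 1.32], [0.08, 2.57], [-1.32, 4.46], [0.12, 2], [-2.74, 2.74]. Speed limits (rad/s): [2.22, 2.22, 3.01, 3.01, 3.14, 3.14, 3.14].

## Interface

Orientations are given as a rotation vector (axis times angle).
In Python, from cell import arm gives the robot as it stands. The module is installed in compiled form; this text tells all that it offers.
- The arm moves only by the shell command python3 -m inch 'ROWS' [FORCE]. ROWS is text: rows parted by semicolons, each of 5 numbers parted by spaces: the shift along the tool's x, y, z in m, then the turn about the tool's z in rad, then the finger opening in m, from 0 to 0.0918. In form: x y z roll fingers; .... A call has 1 to 5 rows; each row is the pose to reach, as a shift and turn from the pose commanded when the call began, along the tool's axes at that moment; what a row does not reach only later rows make up. A row lasts 1/10 s, in which the tool goes at most 50 mm and 8.59 degrees, less where a joint would pass 70% of its speed; a pose out of reach is approached as far as the arm can. A call with a gripper value outside its range is refused whole. The fingers move at their own pace and stop on an object; FORCE is the grip in N (left out, the last holds). Time passes only in rows, so rows that repeat a pose let the fingers close. It gives the time, the measured TCP pose, the force, the opening and the grip force at its end, in the units of the state.
- arm.observe(): the state, without advancing time (a new reading comes with each control period).
- arm.get_image(name): name is "side" or "top" or "wrist"; returns the picture (420x560x3 uint8, red, green, blue); there is no depth.
- arm.get_calibration(name): a dict with "intrinsics" (3x3 intrinsics, pixels), "pose" (4x4, takes a point from camera to world coordinates). Camera axes: x right, y up, looking along -z (the intrinsics and any distortion apply to the point x, -y, -z); pixel columns grow to the right and rows downward; lengths in m; the calibration is good to about 2 mm. A picture is of the moment at which its call begins: read the wrist's pose just before it. get_calibration takes no time and is no camera call; for the wrist camera it gives the pose at the moment of the call.
- arm.sign_off(): hands the job in; it is judged then, once.
Trained networks look in the newest picture that a camera, given by its name, has taken for a name from the list of things; names that differ only in an ending like _2 or _b are one class to them, and where a whole thing is asked for, a point or a joint stands for the part that bears it (a point fixed in the world has none). Each returns a list of dicts, best first, with "conf" (0 to 1); they miss things now and then, are a little off and sometimes report something else, mostly with a low value. They report only what shows in the picture. A call takes as long as a camera call. They do not tell look-alikes from the thing itself.
- arm.look_for(camera, query): "point" ([row, column] in pixels, amid what is visible of it).
- arm.silhouettes(camera, query): "region" (420x560 bool, what is visible of it) and "point" ([row, column] in pixels, amid what is visible of it).
- arm.place_of(camera, query): "point" ([row, column] in pixels: a listed point, or the origin of a listed thing).
The state is a dict: "clock": time; "joints": joint angles; "dq": joint speeds; "joint_efforts": joint torques, N m; "position": TCP position; "ee_rot": TCP orientation; "force": force on the tool from outside, world axes, zero at the start; "ft_torque": the same for the moment, N m; "width": opening from 0.0 (shut) to 1.0 (fully open); "gripper_force": force on a finger pad.
Only numpy, scipy, OpenCV 4.12 (cv2) and the standard library are available. Lean on these libraries where they do the work, as an engineer would, in place of code of your own. Each camera call takes 0.05 s, during which the arm holds its last target. There are 200 camera calls.

## Task

Two identical closed objective cases stand on the optical bench, white with blue lids; one holds a microscope objective, the other is empty. Feel by lifting which one is the heavy, loaded case and set it down gently, standing upright, in the orange tray; the empty case must end standing upright on the bench outside the tray. Never drop a case or tip it over, and do not knock the orange filter screen.

Things in the scene. Friction and masses are not known exactly. Their poses are not given: they have to be found in the camera images.
- case_a_center (a point): First case: closed, opaque round storage case for a microscope objective, white plastic with a blue screw lid: 50 mm diameter (lid 52 mm), 84 mm tall, standing upright on the bench. This point is its centre, 42 mm above its underside; z is its upright axis. It and the other case look exactly alike: either may be the loaded one (0.33 to 0.53 kg in all, about 3.3 to 5.2 N), the other then being the empty one (0.06 to 0.12 kg, under 1.2 N). A grip of 20 to 40 N holds it well.
- case_b_center (a point): Second case: closed, opaque round storage case for a microscope objective, white plastic with a blue screw lid: 50 mm diameter (lid 52 mm), 84 mm tall, standing upright on the bench. This point is its centre, 42 mm above its underside; z is its upright axis. It and the other case look exactly alike: either may be the loaded one (0.33 to 0.53 kg in all, about 3.3 to 5.2 N), the other then being the empty one (0.06 to 0.12 kg, under 1.2 N). A grip of 20 to 40 N holds it well.
- tray: shallow open orange tray, bolted to the bench: 170 mm along its x, 140 mm along its y, 22 mm tall, walls and floor 4 mm thick. Origin at the centre of its underside, on the bench surface; z up.
- filter_center (a point): orange see-through laser filter screen in a black frame on a black foot (foot 70 by 110 mm, 90 mm tall in all, loose), a bystander. This point is 45 mm above the bench on its middle; the pane spans its y axis.
Mind the look-alikes: they are no part of the job. What is shaped like the part that bears case_a_center but black or purple is not meant.

How it is judged:
At the end, for the whole second after the job is handed in: The loaded case (pressing on the tray floor with more than 2.3 N of its own weight) stands anywhere in the orange tray, upright within 10 degrees; the empty case stands on the bench, upright within 10 degrees, not touching the tray; both released and at rest (((x of case_a_center in the frame of tray between -0.075 and 0.075 m and y of case_a_center in the frame of tray between -0.06 and 0.06 m and z of case_a_center in the frame of tray between 0.036 and 0.056 m and angle between each of case_a_center, case_b_center's own z axis and vertical below 0.175 rad and contact force between case_a and tray above 2.3 N and linear speed of each of case_a, case_b below 0.02 m/s and contact force between case_b and tray below 0.1 N and height (world z) of case_b_center between 0.032 and 0.052 m) or (x of case_b_center in the frame of tray between -0.075 and 0.075 m and y of case_b_center in the frame of tray between -0.06 and 0.06 m and z of case_b_center in the frame of tray between 0.036 and 0.056 m and angle between each of case_b_center, case_a_center's own z axis and vertical below 0.175 rad and contact force between case_b and tray above 2.3 N and linear speed of each of case_b, case_a below 0.02 m/s and contact force between case_a and tray below 0.1 N and height (world z) of case_a_center between 0.032 and 0.052 m))).
It fails at once if a case is tipped over (more than 35 degrees) (angle between any of case_a_center, case_b_center's own z axis and vertical above 0.61 rad).
It fails at once if a case is dropped (falls free, faster than 0.5 m/s, about 13 mm of fall) ((linear speed of case_a above 0.5 m/s and contact force between the fingers and case_a below 0.05 N) or (linear speed of case_b above 0.5 m/s and contact force between the fingers and case_b below 0.05 N)).
It fails at once if a case is rammed into the tray (more than 80 N) (contact force between any of case_a, case_b and tray above 80 N).
It fails at once if the orange filter screen is moved more than 30 mm (distance of filter_center from where it was at the start of the episode above 0.03 m).
It also fails if it takes over 54 s, if anything falls off the work surface, if the arm or the gripper's body presses on something with over 40 N, if the wrist force passes 120 N, or if a joint passes its speed limit or range.

## Working session

There is one attempt and no reset: what is moved stays moved. The work goes in short steps, Python scripts to look and compute and a shell command to move; the robot and the scene stay as the last step left them, time stands still between calls to the robot, and variables do not carry over. Pictures are saved under pics/ and viewed, at most 10 in all, crops included, and the job is handed in when it is done.

```bash
mkdir -p pics
cat > h.py <<'E'
import numpy as np, cv2
from cell import arm
from scipy.spatial.transform import Rotation as R
def ray(cam,rc,z):
    c=arm.get_calibration(cam);K=np.array(c["intrinsics"]);P=np.array(c["pose"])
    d=np.linalg.solve(K,[rc[1],rc[0],1.]);d=P[:3,:3]@[d[0],-d[1],-d[2]];o=P[:3,3]
    return o+d*(z-o[2])/d[2]
def tool(dw):
    s=arm.observe();return R.from_rotvec(s["ee_rot"]).inv().apply(dw)
E
python3 - <<'E'
from h import *
for c in("top","side"):
    im=arm.get_image(c);cv2.imwrite(f"pics/{c}0.png",im[...,::-1])
    for q,z in(("case_a_center",.042),("tray",0),("filter_center",.045)):
        for d in arm.place_of(c,q): print(c,q,round(d["conf"],2),np.round(d["point"]),ray(c,d["point"],z).round(3))
s=arm.observe();print(s["clock"],s["position"],R.from_rotvec(s["ee_rot"]).as_matrix().round(3),s["force"])
E
```

```text
top case_a_center 0.75 [215. 320.] [ 0.523 -0.17   0.042]
top case_a_center 0.57 [198. 359.] [ 0.555 -0.264  0.042]
top case_a_center 0.56 [240. 347.] [ 0.462 -0.225  0.042]
top tray 0.85 [252. 161.] [0.475 0.201 0.   ]
top filter_center 0.68 [201. 433.] [ 0.536 -0.43   0.045]
side case_a_center 0.97 [268. 286.] [ 0.457 -0.234  0.042]
side case_a_center 0.63 [264. 326.] [ 0.543 -0.261  0.042]
side case_a_center 0.58 [238. 296.] [ 0.516 -0.16   0.042]
side tray 0.89 [173. 231.] [0.472 0.19  0.   ]
side filter_center 0.91 [328. 364.] [ 0.53  -0.431  0.045]
0.4 [0.18936764 0.59559387 0.40463196] [[-0.953  0.303 -0.   ]
 [ 0.303  0.953 -0.   ]
 [-0.    -0.    -1.   ]] [ 0.27804907 -0.03228226  0.26228239]
```

View pics/top0.png

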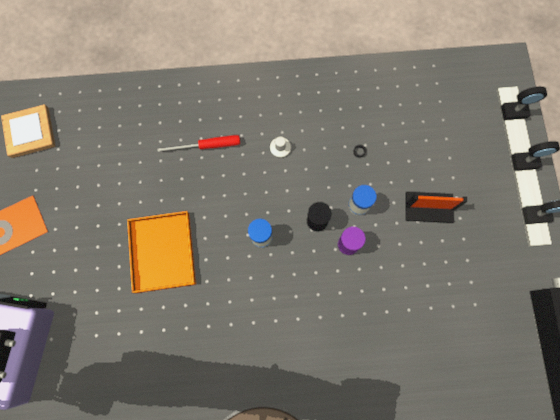

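View pics/side0.png

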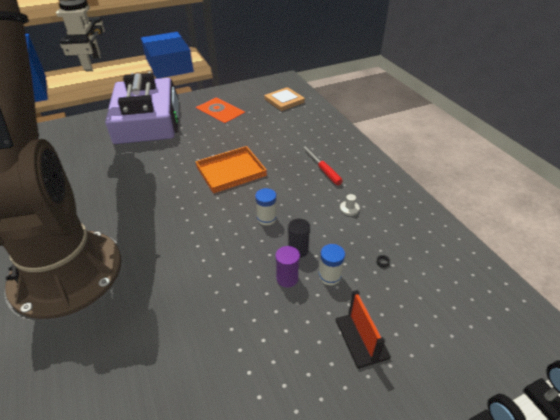

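Top view: the blue/white cases are at (row 232, col 260) and (197, 364), the black and purple look-alikes at (215, 319) and (240, 351), the tray at (252, 161) and the filter at (205, 435). The detector missed the case at column 260, so I'll segment the blue lids.

Run:
```python
from h import *
for c,seeds in(("top",((232,260),(196,364))),("side",((196,266),(256,332)))):
    im=cv2.imread(f"pics/{c}0.png");hsv=cv2.cvtColor(im,cv2.COLOR_BGR2HSV)
    m=cv2.inRange(hsv,(100,150,60),(120,255,255));n,l,st,ce=cv2.connectedComponentsWithStats(m)
    for r,k in seeds:
        i=min((i for i in range(1,n) if st[i][4]>60),key=lambda i:np.hypot(ce[i][0]-k,ce[i][1]-r))
        print(c,ce[i],st[i],ray(c,ce[i][::-1],.079).round(3))
    m=cv2.inRange(hsv,(8,180,120),(25,255,255));n,l,st,ce=cv2.connectedComponentsWithStats(m)
    for i in range(1,n):
        if st[i][4]>1500: print("orange",ce[i],st[i],ray(c,ce[i][::-1],.008).round(3))
```

```text
top [259.51851852 230.24537037] [248 219  24  24 432] [ 0.492 -0.033  0.079]
top [363.96666667 196.23571429] [353 185  23  23 420] [ 0.55  -0.268  0.079]
orange [160.68485252 251.85806165] [ 128  211   68   82 4509] [0.474 0.2   0.008]
side [265.34309623 195.9707113 ] [256 189  20  16 239] [ 0.493 -0.031  0.079]
side [332.2925 254.42  ] [321 244  24  22 400] [ 0.551 -0.267  0.079]
orange [230.52525253 168.71982988] [ 197  147   69   45 1881] [0.476 0.201 0.008]
```

```bash
python3 -m inch '-.032 -.034 0 0 .09; -.064 -.068 0 0 .09; -.096 -.102 0 0 .09; -.128 -.136 0 0 .09; -.16 -.169 0 0 .09' 30; python3 -m inch '-.032 -.034 0 0 .09; -.064 -.068 0 0 .09; -.096 -.102 0 0 .09; -.128 -.136 0 0 .09; -.16 -.169 0 0 .09'; python3 -m inch '-.032 -.034 0 0 .09; -.064 -.068 0 0 .09; -.096 -.102 0 0 .09; -.128 -.136 0 0 .09; -.16 -.169 0 0 .09'; python3 -m inch '0 0 0 0 .09; 0 0 0 0 .09; 0 0 0 0 .09'
python3 - <<'E'
from h import *
s=arm.observe();p=s["position"];print(s["clock"],p,s["force"],R.from_rotvec(s["ee_rot"]).as_matrix().round(3))
for c in((.4925,-.032),(.5505,-.2675)):print(tool([c[0]-p[0],c[1]-p[1],0]).round(4))
cv2.imwrite("pics/w1.png",arm.get_image("wrist")[...,::-1])
im=cv2.imread("pics/w1.png");m=cv2.inRange(cv2.cvtColor(im,cv2.COLOR_BGR2HSV),(100,150,60),(120,255,255));n,l,st,ce=cv2.connectedComponentsWithStats(m)
for i in range(1,n):
    if st[i][4]>300: print(ce[i],st[i],ray("wrist",ce[i][::-1],.084).round(4))
E
```

```text
clock: 0.9
position: [0.2912, 0.3842, 0.4049]
ee_rot: [0.482, 3.104, 0.001]
force: [1.1, -0.4, 0.2]
width: 0.983
gripper_force: 0.0
clock: 1.4
position: [0.3923, 0.1746, 0.4051]
ee_rot: [0.482, 3.104, 0.002]
force: [1.2, 0.9, 0.9]
width: 0.98
gripper_force: 0.0
clock: 1.9
position: [0.4936, -0.0349, 0.4051]
ee_rot: [0.481, 3.104, 0.001]
force: [0.7, 1.9, 0.4]
width: 0.981
gripper_force: 0.0
clock: 2.2
position: [0.4929, -0.0321, 0.4046]
ee_rot: [-0.48, -3.104, -0.001]
force: [0.2, -0.1, 0.4]
width: 0.979
gripper_force: 0.0
2.2 [ 0.49288592 -0.03212825  0.40458955] [ 0.1910309  -0.08521651  0.40503099] [[-0.953  0.302 -0.001]
 [ 0.302  0.953  0.001]
 [ 0.001  0.    -1.   ]]
[0.0004 0.     0.    ]
[-1.26e-01 -2.07e-01 -2.00e-04]
[280.4793635 200.3455992] [ 255  175   52   51 2011] [ 0.4908 -0.0318  0.084 ]
```

View pics/w1.png

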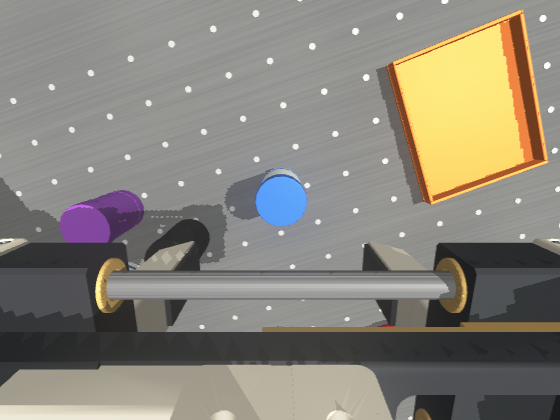

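The wrist view shows the blue lid at (200, 280), aligned under the gripper, with the look-alikes clear. Descending, gripping and lifting slightly.

```bash
python3 -m inch '0 0 .04 0 .09; 0 0 .08 0 .09; 0 0 .12 0 .09; 0 0 .15 0 .09; 0 0 .165 0 .09'; python3 -m inch '0 0 .015 0 .09; 0 0 .03 0 .09; 0 0 .032 0 .09; 0 0 .032 0 .09; 0 0 .032 0 .09'; python3 -m inch '0 0 0 0 .04; 0 0 0 0 .04; 0 0 0 0 .04; 0 0 0 0 .04; 0 0 0 0 .04' 30;python3 -m inch '0 0 0 0 .04; 0 0 0 0 .04; 0 0 0 0 .04; 0 0 0 0 .04; 0 0 0 0 .04'
```

```text
clock: 2.75
position: [0.492, -0.0314, 0.2374]
ee_rot: [-0.477, -3.102, 0.0]
force: [0.1, 0.5, 0.7]
width: 0.978
gripper_force: 0.0
clock: 3.25
position: [0.4934, -0.0325, 0.2084]
ee_rot: [0.48, 3.104, 0.001]
force: [-0.3, -0.4, -0.2]
width: 0.98
gripper_force: 0.0
clock: 3.75
position: [0.4932, -0.033, 0.2078]
ee_rot: [0.482, 3.104, 0.0]
force: [0.7, 0.7, 0.6]
width: 0.598
gripper_force: 0.0
clock: 4.25
position: [0.4932, -0.0329, 0.2077]
ee_rot: [0.482, 3.104, 0.0]
force: [0.5, 0.8, 1.5]
width: 0.557
gripper_force: 30.0
```

```bash
python3 -m inch '0 0 -.01 0 .04; 0 0 -.02 0 .04; 0 0 -.03 0 .04; 0 0 -.04 0 .04; 0 0 -.045 0 .04'; for i in 1; do python3 -m inch '0 0 0 0 .04; 0 0 0 0 .04; 0 0 0 0 .04; 0 0 0 0 .04'; done; python3 -m inch '0 0 0 0 .04; 0 0 0 0 .04; 0 0 0 0 .04'; python3 -m inch '0 0 0 0 .04; 0 0 0 0 .04; 0 0 0 0 .04'
```

```text
clock: 4.75
position: [0.4934, -0.033, 0.2541]
ee_rot: [0.481, 3.103, 0.001]
force: [-1.1, 0.7, -0.0]
width: 0.553
gripper_force: 30.0
clock: 5.15
position: [0.493, -0.033, 0.2524]
ee_rot: [-0.482, -3.104, 0.0]
force: [0.3, -0.2, -0.8]
width: 0.557
gripper_force: 30.0
clock: 5.45
position: [0.4931, -0.033, 0.2526]
ee_rot: [-0.482, -3.104, 0.0]
force: [0.3, -0.2, -0.9]
width: 0.558
gripper_force: 30.0
clock: 5.75
position: [0.4932, -0.033, 0.2527]
ee_rot: [0.482, 3.104, 0.0]
force: [-0.2, 1.0, -1.5]
width: 0.552
gripper_force: 30.0
```

About −1.0 N against a baseline of +0.4 N, so this is the empty case. Setting it back where it stood.

```bash
python3 -m inch '0 0 .012 0 .04; 0 0 .024 0 .04; 0 0 .034 0 .04; 0 0 .04 0 .04; 0 0 .043 0 .04'; python3 -m inch '0 0 .001 0 .04; 0 0 .002 0 .04; 0 0 .002 0 .04; 0 0 .002 0 .04'; python3 -m inch '0 0 0 0 .09; 0 0 0 0 .09; 0 0 0 0 .09; 0 0 0 0 .09; 0 0 0 0 .09'; python3 -m inch '0 0 0 0 .09; 0 0 0 0 .09;0 0 0 0 .09;0 0 0 0 .09'
```

```text
clock: 6.25
position: [0.4929, -0.0331, 0.2086]
ee_rot: [-0.482, -3.103, 0.001]
force: [0.7, -0.4, -0.4]
width: 0.557
gripper_force: 30.0
clock: 6.65
position: [0.4933, -0.033, 0.208]
ee_rot: [0.482, 3.104, 0.0]
force: [0.3, -0.3, -1.7]
width: 0.555
gripper_force: 30.0
clock: 7.15
position: [0.4932, -0.033, 0.2078]
ee_rot: [0.482, 3.104, 0.0]
force: [0.1, -0.6, -0.7]
width: 0.942
gripper_force: 0.0
clock: 7.55
position: [0.4932, -0.033, 0.2077]
ee_rot: [-0.482, -3.104, -0.0]
force: [-0.7, 0.1, 0.5]
width: 0.978
gripper_force: 0.0
```

```bash
python3 -m inch '0 0 -.02 0 .09; 0 0 -.06 0 .09; 0 0 -.1 0 .09; 0 0 -.14 0 .09; 0 0 -.17 0 .09'; python3 -m inch '-.024 -.04 0 .1 .09; -.049 -.08 0 .21 .09; -.074 -.121 0 .31 .09; -.1 -.164 0 .42 .09; -.125 -.206 0 .52 .09'; python3 -m inch '0 0 0 0 .09; 0 0 0 0 .09; 0 0 0 0 .09'
python3 - <<'E'
from h import *
s=arm.observe();p=s["position"];print(s["clock"],p,s["joints"],R.from_rotvec(s["ee_rot"]).as_matrix().round(3))
print(tool([.5505-p[0],-.2675-p[1],0]).round(4))
cv2.imwrite("pics/w2.png",arm.get_image("wrist")[...,::-1])
im=cv2.imread("pics/w2.png");m=cv2.inRange(cv2.cvtColor(im,cv2.COLOR_BGR2HSV),(100,150,60),(120,255,255));n,l,st,ce=cv2.connectedComponentsWithStats(m)
for i in range(1,n):
    if st[i][4]>300: print(ce[i],st[i],ray("wrist",ce[i][::-1],.084).round(4))
E
```

```text
clock: 8.05
position: [0.4932, -0.0332, 0.3802]
ee_rot: [0.482, 3.103, 0.001]
force: [1.2, -0.8, 0.0]
width: 0.979
gripper_force: 0.0
clock: 8.55
position: [0.5501, -0.2689, 0.3778]
ee_rot: [1.269, 2.874, 0.0]
force: [1.2, 0.1, 0.0]
width: 0.977
gripper_force: 0.0
clock: 8.85
position: [0.5499, -0.2661, 0.3773]
ee_rot: [-1.261, -2.876, -0.001]
force: [-0.2, 0.6, -0.8]
width: 0.981
gripper_force: 0.0
8.85 [ 0.54993936 -0.2660561   0.37733348] [-0.05562214  0.47975938  0.61784906  1.6804082  -0.30863779  1.0815685
  1.40051578] [[-0.678  0.735 -0.001]
 [ 0.735  0.678  0.001]
 [ 0.001  0.    -1.   ]]
[-0.0014 -0.0006 -0.    ]
[272.50240964 216.9253012 ] [253 180  50  56 830] [ 0.5494 -0.2768  0.084 ]
```

View pics/w2.png

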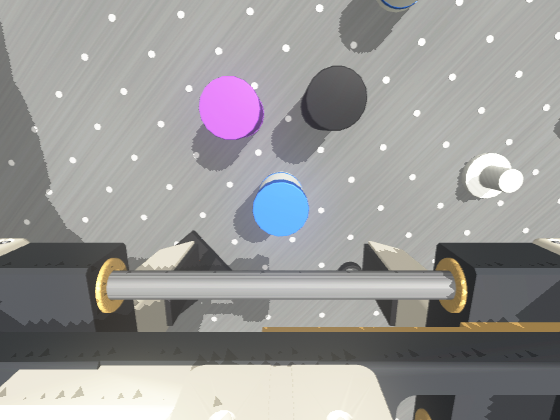

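The lid is at (208, 281), centred between the fingers; the purple (107, 230) and black (98, 336) look-alikes are clear of both. Descending.

```bash
python3 -m inch '-.001 0 .04 0 .09; -.001 0 .08 0 .09; -.001 0 .12 0 .09; -.001 0 .14 0 .09; -.001 0 .15 0 .09'; python3 -m inch '0 0 .01 0 .09; 0 0 .019 0 .09; 0 0 .02 0 .09; 0 0 .02 0 .09; 0 0 .02 0 .09'; python3 -m inch '0 0 0 0 .04; 0 0 0 0 .04; 0 0 0 0 .04; 0 0 0 0 .04; 0 0 0 0 .04' 35;python3 -m inch '0 0 0 0 .04; 0 0 0 0 .04; 0 0 0 0 .04; 0 0 0 0 .04; 0 0 0 0 .04'
```

```text
clock: 9.4
position: [0.5502, -0.2658, 0.2258]
ee_rot: [-1.259, -2.875, -0.001]
force: [-1.1, 0.4, 0.3]
width: 0.982
gripper_force: 0.0
clock: 9.9
position: [0.5508, -0.2681, 0.2085]
ee_rot: [1.263, 2.875, 0.0]
force: [0.4, -0.1, -0.3]
width: 0.978
gripper_force: 0.0
clock: 10.4
position: [0.5505, -0.2679, 0.2077]
ee_rot: [1.264, 2.876, 0.0]
force: [-1.2, 0.3, 0.0]
width: 0.594
gripper_force: 0.0
clock: 10.9
position: [0.5507, -0.2678, 0.2077]
ee_rot: [1.263, 2.876, 0.0]
force: [1.0, 1.6, 1.0]
width: 0.557
gripper_force: 35.0
```

```bash
python3 -m inch '0 0 -.01 0 .04; 0 0 -.02 0 .04; 0 0 -.03 0 .04; 0 0 -.04 0 .04; 0 0 -.05 0 .04'; python3 -m inch '0 0 0 0 .04; 0 0 0 0 .04; 0 0 0 0 .04; 0 0 0 0 .04'; python3 -m inch '0 0 0 0 .04; 0 0 0 0 .04'; python3 -m inch '0 0 -.03 0 .04; 0 0 -.06 0 .04; 0 0 -.09 0 .04;0 0 -.12 0 .04; 0 0 -.12 0 .04'; python3 -m inch '0 0 0 0 .04; 0 0 0 0 .04'
python3 - <<'E'
from h import *
s=arm.observe();p=s["position"];print(s["force"],tool([.474-p[0],.200-p[1],0]).round(4))
E
```

```text
clock: 11.4
position: [0.5505, -0.2679, 0.2588]
ee_rot: [1.264, 2.876, 0.0]
force: [-0.6, -0.1, -4.1]
width: 0.555
gripper_force: 35.0
clock: 11.8
position: [0.5504, -0.2678, 0.2572]
ee_rot: [-1.263, -2.875, 0.0]
force: [-0.1, -0.4, -4.0]
width: 0.552
gripper_force: 35.0
clock: 12.0
position: [0.5505, -0.2679, 0.2575]
ee_rot: [-1.264, -2.876, 0.0]
force: [-0.2, -0.6, -4.3]
width: 0.553
gripper_force: 35.0
clock: 12.5
position: [0.5513, -0.269, 0.3817]
ee_rot: [1.261, 2.87, 0.0]
force: [0.1, 0.1, -3.5]
width: 0.552
gripper_force: 35.0
clock: 12.7
position: [0.5501, -0.2675, 0.3761]
ee_rot: [-1.262, -2.874, -0.0]
force: [-0.0, -0.4, -3.7]
width: 0.554
gripper_force: 35.0
[-0.01356162 -0.39463375 -3.68461487] [0.3957 0.2602 0.0007]
```

The second case weighs about 4 N, so it is the loaded one. Carrying it to the tray.

```bash
python3 -m inch '.02 .013 0 0 .04; .046 .03 0 0 .04; .072 .047 0 0 .04; .099 .065 0 0 .04; .132 .087 0 0 .04'; python3 -m inch '.027 .018 0 0 .04; .054 .036 0 0 .04; .081 .053 0 0 .04; .108 .071 0 0 .04; .135 .089 0 0 .04'; python3 -m inch '.027 .018 0 0 .04; .054 .036 0 0 .04; .081 .053 0 0 .04; .108 .071 0 0 .04; .129 .084 0 0 .04'; python3 -m inch '0 0 0 0 .04; 0 0 0 0 .04; 0 0 0 0 .04'
python3 - <<'E'
from h import *
s=arm.observe();p=s["position"];print(s["force"],p,tool([.474-p[0],.200-p[1],0]).round(4))
cv2.imwrite("pics/t2.png",arm.get_image("side")[...,::-1])
E
```

```text
clock: 13.2
position: [0.5245, -0.1113, 0.3763]
ee_rot: [-1.265, -2.874, 0.002]
force: [0.3, 0.6, -3.5]
width: 0.557
gripper_force: 35.0
clock: 13.7
position: [0.4986, 0.0491, 0.3764]
ee_rot: [-1.263, -2.875, 0.002]
force: [0.6, 0.9, -4.3]
width: 0.554
gripper_force: 35.0
clock: 14.2
position: [0.4731, 0.2017, 0.3763]
ee_rot: [-1.261, -2.876, 0.003]
force: [0.2, -0.1, -3.2]
width: 0.551
gripper_force: 35.0
clock: 14.5
position: [0.4741, 0.1986, 0.377]
ee_rot: [-1.265, -2.875, 0.003]
force: [0.7, -1.3, -3.8]
width: 0.554
gripper_force: 35.0
[ 0.7195327  -1.28188214 -3.80293162] [0.47408022 0.19863486 0.37695414] [ 0.0011  0.0009 -0.    ]
```

View pics/t2.png

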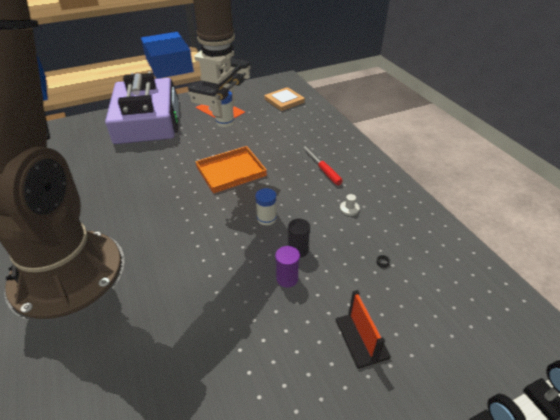

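The case is held upright over the tray (case at about (105, 225) while still high up), and the empty case stands at (207, 266). Lowering.

```bash
python3 -m inch '0 0 .03 0 .04; 0 0 .07 0 .04; 0 0 .11 0 .04; 0 0 .138 0 .04; 0 0 .152 0 .04'; python3 -m inch '0 0 .003 0 .04; 0 0 .006 0 .04; 0 0 .008 0 .04; 0 0 .01 0 .04; 0 0 .01 0 .04';  python3 -m inch '0 0 .001 0 .04; 0 0 .001 0 .04; 0 0 .001 0 .04'
```

```text
clock: 15.05
position: [0.4735, 0.1982, 0.2232]
ee_rot: [-1.265, -2.874, 0.005]
force: [-0.6, 0.6, -3.6]
width: 0.555
gripper_force: 35.0
clock: 15.55
position: [0.4743, 0.1997, 0.2162]
ee_rot: [1.263, 2.876, 0.001]
force: [-0.6, -0.6, -4.0]
width: 0.555
gripper_force: 35.0
clock: 15.85
position: [0.4742, 0.1997, 0.2149]
ee_rot: [1.263, 2.876, 0.0]
force: [-0.6, -0.6, -4.3]
width: 0.558
gripper_force: 35.0
```

```bash
python3 -m inch '0 0 .001 0 .04; 0 0 .002 0 .04; 0 0 .002 0 .04; 0 0 .002 0 .04';  python3 -m inch '0 0 .001 0 .04; 0 0 .001 0 .04; 0 0 .001 0 .04'; python3 -m inch '0 0 .0005 0 .04; 0 0 .0005 0 .04; 0 0 .0005 0 .04'
```

```text
clock: 16.25
position: [0.4741, 0.1996, 0.2127]
ee_rot: [-1.264, -2.876, 0.0]
force: [-0.8, 0.2, -4.0]
width: 0.553
gripper_force: 35.0
clock: 16.55
position: [0.4742, 0.1997, 0.2118]
ee_rot: [1.263, 2.876, 0.0]
force: [0.8, -0.2, -4.0]
width: 0.555
gripper_force: 35.0
clock: 16.85
position: [0.4744, 0.1996, 0.2116]
ee_rot: [1.264, 2.876, 0.001]
force: [-1.2, -0.3, 5.3]
width: 0.553
gripper_force: 35.0
```

The case is on the tray floor (+5 N). Releasing and retreating.

```bash
python3 -m inch '0 0 0 0 .09; 0 0 0 0 .09; 0 0 0 0 .09; 0 0 0 0 .09; 0 0 0 0 .09'; python3 -m inch '0 0 0 0 .09; 0 0 0 0 .09; 0 0 0 0 .09; 0 0 0 0 .09'; python3 -m inch '0 0 -.01 0 .09; 0 0 -.04 0 .09; 0 0 -.08 0 .09; 0 0 -.12 0 .09; 0 0 -.16 0 .09'; python3 -m inch '0 0 -.02 0 .09; 0 0 -.03 0 .09; 0 0 -.03 0 .09'
python3 - <<'E'
from h import *
a=arm.get_image("side");b=arm.get_image("wrist")
cv2.imwrite("pics/end.png",np.vstack([a[80:380],b[:300]])[...,::-1])
E
```

```text
clock: 17.35
position: [0.4742, 0.1996, 0.2112]
ee_rot: [-1.264, -2.876, 0.0]
force: [0.4, -0.7, -0.0]
width: 0.941
gripper_force: 0.0
clock: 17.75
position: [0.4741, 0.1996, 0.2112]
ee_rot: [-1.264, -2.876, -0.0]
force: [-0.7, -0.7, -0.3]
width: 0.98
gripper_force: 0.0
clock: 18.25
position: [0.4739, 0.1992, 0.3735]
ee_rot: [1.264, 2.876, 0.0]
force: [0.6, 1.2, 0.6]
width: 0.983
gripper_force: 0.0
clock: 18.55
position: [0.4743, 0.1996, 0.4024]
ee_rot: [1.263, 2.875, 0.003]
force: [0.3, -0.2, 0.2]
width: 0.976
gripper_force: 0.0
```

View pics/end.png

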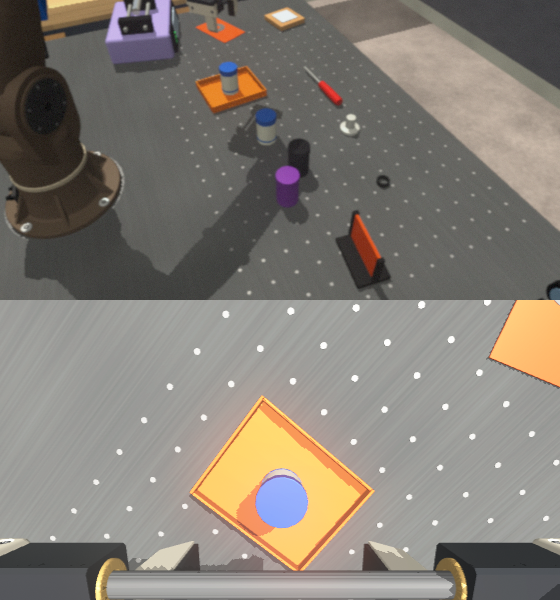

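The loaded case stands upright in the tray (side view crop (80, 229)), the empty one stands upright on the bench (127, 266), and the filter screen is untouched.

```bash
python3 -c "
from cell import arm
print(arm.sign_off())"
```

```text
the job is handed in; nothing more can be done
None
```

The loaded case (about 4 N when lifted) stands upright in the orange tray, the empty one (about 1 N) stands upright on the bench where it was, the filter screen is untouched, and the job was handed in at about 19 s; sign-off returned no verdict.

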